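# Raise the counterweighted sheet frame of a proof press and push the forme home

## Robot

A 7-joint arm with a two-finger parallel gripper is mounted at the origin on the work surface. World frame = base frame: x ahead of the robot, y to its left, z up, the work surface at z = 0. Lengths are in m, angles in rad, forces in N, time in s.
With the tool pointing down it reaches from about 0.425 to 0.925 m from the base axis. Payload 6.8 kg.
Tool frame: the origin (TCP) lies between the finger pads; the fingertips stand 22 mm ahead of it and the grasp point (between the pads) lies 3 mm ahead of it (bot.tip_reach is the distance from the TCP to the fingertips, in m); z points along the fingers, x is the direction in which the jaws open and shut, and the axes are right-handed (so a half turn about z gives the same grasp; the last joint's range is limited). The gripper opens to 85 mm and grips with 20 to 120 N. Pads are 22 mm wide; open, the fingers measure 114 mm over their backs; the gripper's body (76 mm by 85 mm) begins 54 mm behind the grasp point. The pads swing forward as they close: fully open they stand 13 mm farther back than shut.
Start: joints at [1.176, 0.477, 0.022, 1.555, -0.011, 1.109, -0.083], TCP at [0.191, -0.647, 0.253] pointing down, gripper open.
Joint ranges: [-2.96, 2.96], [-0.34, 2.1], [-1.41, 1.46], [0.24, 2.44], [-1.37, 4.51], [0.17, 1.92], [-2.96, 2.96]. Speed limits (rad/s): [2.39, 2.39, 3.14, 3.14, 3.14, 3.14, 3.14].

## Interface

Orientations are given as a unit quaternion [w, x, y, z].
In Python, from station import bot gives the robot as it stands.
- The arm moves only by the tool step_arm, never from a script. Its argument "targets" is a list of rows, each a list of 5 numbers: the shift along the tool's x, y, z in mm, then the turn about the tool's z in degrees, then the closure, from 0 (fully open) to 1 (shut). In form: [[dx, dy, dz, spin, jaw], ...]. A call has 1 to 20 rows; each row is the pose to reach, as a shift and turn from the pose commanded when the call began, along the tool's axes at that moment; what a row does not reach only later rows make up. A row lasts 1/12 s, in which the tool goes at most 41.7 mm and 7.16 degrees, less where a joint would pass 70% of its speed; a pose out of reach is approached as far as the arm can. A call with a gripper value outside its range is refused whole. The fingers move at their own pace and stop on an object; "newtons" is the grip in N (left out, the last holds). Time passes only in rows, so rows that repeat a pose let the fingers close. It gives the time, the measured TCP pose, the force and the opening at its end, in the units of the state.
- bot.get_obs(): the state, without advancing time (a new reading comes with each control period).
- bot.read_camera(name): name is "scene" or "top" or "wrist"; returns a dict with "frame" (420x560x3 uint8, red, green, blue), "z_map" (420x560 float32, m along the optical axis (not along the pixel's ray), 0 where there is no reading), "fov_y" (degrees; the focal length in pixels is half the picture's height over the tangent of half this angle, whatever the lens; pixels are square), "cx", "cy" (the principal point, pixels), "distortion" ([k1, k2, p1, p2, k3] as OpenCV has them; the pictures are not rectified), "R" (3x3) and "t" (3): a world point X has camera coordinates R X + t. Camera axes: x right, y down, z forward; pixel columns grow to the right and rows downward; lengths in m; the calibration is good to about 2 mm. A picture is of the moment at which its call begins.
- bot.hand_in(): hands the job in, once; it reports no verdict.
The state is a dict: "t": time; "q": joint angles; "joint_vel": joint speeds; "joint_torque": joint torques, N m; "eef_pos": TCP position; "tool_rot": TCP orientation; "contact_force": force on the tool from outside, world axes, zero at the start; "torque": the same for the moment, N m; "gripper_width": opening from 0.0 (shut) to 1.0 (fully open).
Only numpy, scipy, OpenCV 4.12 (cv2) and the standard library are available. Lean on these libraries where they do the work, as an engineer would, in place of code of your own. Each camera call takes 0.05 s, during which the arm holds its last target.

## Task

On the proof press, push the red bar of the hinged sheet frame up and over its balance point, so that the frame stays raised by itself against its stop. Then push the forme (the framed block of type) along the bed until it sits fully home against the head bar. Push lightly with the fingers, do not grip or lift anything, and leave the other things on the press and table where they are.

Things in the scene. Friction and masses are not known exactly. Their poses are not given: they have to be found in the camera images.
- press: Proof press fixed to the table: green base, grey bed. Origin on the table below it; x runs along the bed away from the robot to the hinge, y left. Bed top 50 mm up, x -160 to 90, y +-120 mm. Guide rails 10 mm high, inner faces y +-72.5, x -125 to 85 mm. Wooden ledge on the -y side: y -120 to -180 mm, top 40 mm up. Hinge cheeks, 100 mm high: x 55 to 125, y +-113 mm.
- hinge_point (a point): Middle of the hinge line of the sheet frame, at x = +115 mm, y = 0, z = 90 mm of the press; the hinge line runs along the press's y axis. Axes as the press.
- sheet_frame (a joint): Frame angle (rad). 0: lowered on its rest, reaching from the hinge towards the robot and sloping 0.611 rad (35 degrees) up; grows as raised; vertical at 0.96; 1.27: on its stop, leaning away from the robot. Balance between 0.6 and 0.75: below it the frame falls back, above it it goes by itself to 1.27 in about 2 s and stays. Damped; at the red bar it takes some 3 N level, or 2 N square to the frame.
- push_bar (a point): Middle of the red round bar, a freely turning roller, at the free end of the open sheet frame: 16 mm thick, 206 mm long along the press's y, 200 mm from the hinge line. Side bars at y +-95 mm, a thin strip half-way, a dark counterweight rod 50 mm behind the hinge. Fingers pointing down on its robot side can push it away and up along its arc about the hinge.
- forme_mid (a point): Centre, half-way up, of the forme: a loose dark steel frame holding wood and metal type, 80 mm along x, 140 mm along y, 23 mm high, about 0.8 kg, on the bed between the guides (under the frame when lowered). Axes as the press, yaw within 0.02 rad. Slides under 4 to 12 N. Push its near side (-x face), best in the middle.
- bed_home (a point): Where the forme's centre lies when fully home: x 40, y 0, z 61.5 mm of the press, axes as the press. The forme's far side then touches the head bar, the dark cross bar (20 mm above the bed) whose near face is at x = 80 mm of the press.
- loupe: Round magnifying loupe, 38 mm across and 36 mm tall, clear foot and black top, standing on the wooden ledge of the press. Origin under its centre. Leave it alone.
- wood_letter: Dark wooden printing block, 30 x 35 x 23 mm, on the wooden ledge of the press. Origin under its centre. Leave it alone.
- ink_tin: Round ink tin, 80 mm across and 50 mm tall, on the table to the left of the press. Origin under its centre. Leave it alone.
- composing_stick: Flat steel composing stick, 200 x 50 x 18 mm, on the table to the right of the press. Origin under its centre. Leave it alone.
- brayer: Hand ink roller lying down, black roller 44 mm across and 120 mm long (along its y), wooden handle reaching 160 mm to its -x. Origin on the table under the roller. Leave it alone.
- wash_bottle: Upright bottle, 64 mm across and 150 mm tall, red cap. Origin under its centre. Leave it alone.
- forme: The forme itself, see forme_mid; this origin is the centre of its underside.
Mind the look-alikes: they are no part of the job. Leave any purple, turquoise or yellow look-alike of the forme alone.

How it is judged:
By the outcome, as a careful person would: the job done as asked, in the order asked, and still so for the second after the job is handed in, with the robot touching nothing.
It also fails if it takes over 58 s, if anything falls off the work surface, if the arm or the gripper's body presses on something with over 40 N, if the wrist force passes 120 N, or if a joint passes its speed limit or range.

## Working session

There is one attempt and no reset: what is moved stays moved. The work goes in short steps, Python scripts to look and compute and a tool call to move; the robot and the scene stay as the last step left them, time stands still between calls to the robot, and variables do not carry over. Pictures are saved under pics/ and viewed, and the job is handed in when it is done.

Besides the shell and the picture viewer there is one more tool, called after "Call:" by a JSON object that holds its "name" and its "arguments", one argument or row to a line. step_arm: Moves the arm, as the interface text tells. Its arguments: {"type":"object","properties":{"targets":{"type":"array"},"newtons":{"type":"number"}},"required":["targets"]}

```bash
mkdir -p pics; ls
cat > h.py <<'E'
import numpy as np, cv2
from station import bot
def grab(n):
    c=bot.read_camera(n); np.savez(f'{n}.npz',**{k:np.array(v) for k,v in c.items()}); return c
def load(n): return dict(np.load(f'{n}.npz'))
def K(c):
    h=c['frame'].shape[0]; f=h/2/np.tan(np.radians(float(c['fov_y']))/2)
    return np.array([[f,0,float(c['cx'])],[0,f,float(c['cy'])],[0,0,1]])
def ray(c,uv):
    p=cv2.undistortPoints(np.array(uv,float).reshape(-1,1,2),K(c),np.array(c['distortion'],float)).reshape(-1,2)
    return np.c_[p,np.ones(len(p))]
def plane(c,uv,z):
    R=np.array(c['R']);t=np.array(c['t']);o=-R.T@t;d=ray(c,uv)@R
    return o+d*((z-o[2])/d[:,2])[:,None]
def deproj(c,uv):
    R=np.array(c['R']);t=np.array(c['t']);uv=np.array(uv).reshape(-1,2)
    z=np.array([c['z_map'][int(round(v)),int(round(u))] for u,v in uv])
    return (ray(c,uv)*z[:,None]-t)@R
def proj(c,P):
    return cv2.projectPoints(np.array(P,float).reshape(-1,1,3),cv2.Rodrigues(np.array(c['R'],float))[0],np.array(c['t'],float),K(c),np.array(c['distortion'],float))[0].reshape(-1,2)
def save(n,c): cv2.imwrite(n,c['frame'][:,:,::-1])
E
python3 - <<'E'
from h import *
for n in ['scene','top','wrist']:
    c=grab(n); save(f'pics/{n}0.png',c); print(n,-np.array(c['R']).T@c['t'],c['fov_y'],np.round(c['distortion'],3))
print(bot.get_obs(), bot.tip_reach)
E
```

```text
pics
scene [ 1.06798316 -0.37282943  0.76240667] 57.713580138573974 [-0.054  0.     0.     0.     0.   ]
top [0.2477687  0.05269575 1.49395768] 47.9285526934645 [-0.065  0.     0.     0.     0.   ]
wrist [ 0.27107524 -0.6235969   0.37378188] 62.54309324446408 [-0.07  0.    0.    0.    0.  ]
{'t': 0.15, 'q': array([ 1.17590605,  0.47761235,  0.02236538,  1.55619677, -0.01150798,
        1.10932381, -0.08311981]), 'joint_vel': array([ 0.00044079, -0.00135664,  0.00072104, -0.00314896, -0.00133141,
        0.00073026, -0.00021742]), 'joint_torque': array([ 3.15747711e-03, -5.96927190e+01,  1.61038823e+00, -2.81489700e+01,
        1.26524662e-02,  6.57600205e-03,  1.58432721e-05]), 'eef_pos': array([ 0.19080901, -0.6470295 ,  0.25255963]), 'tool_rot': array([-3.81568411e-04,  8.00891187e-01, -5.98809492e-01, -5.93951284e-04]), 'contact_force': array([ 0.26133991, -0.27348263,  0.20886131]), 'torque': array([ 0.03239624, -0.00482047,  0.02504918]), 'gripper_width': 1.0044061258099652} 0.022
```

View pics/scene0.png

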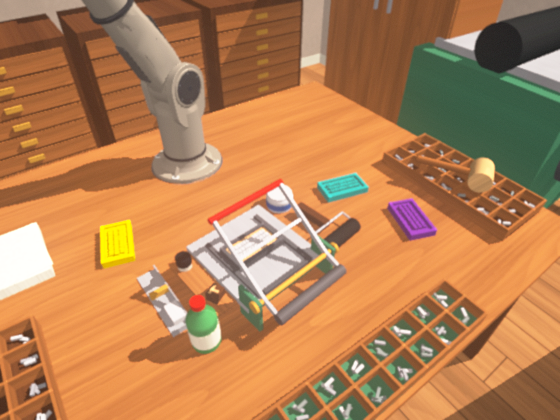

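View pics/top0.png

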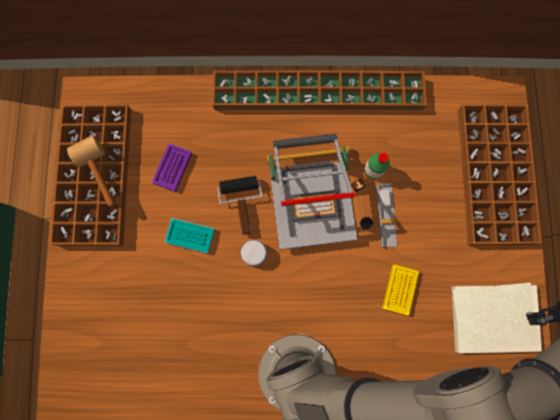

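View pics/wrist0.png

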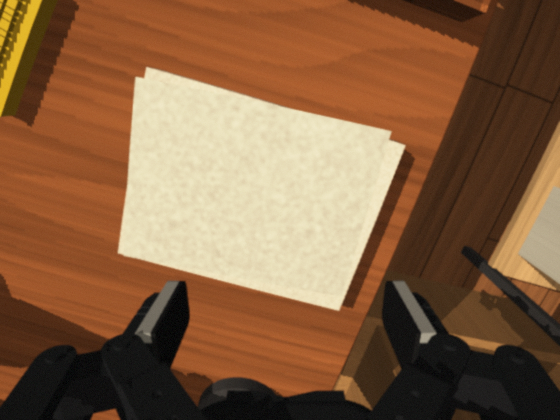

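The top view shows the press at about (314,205), the red bar from (282,203) to (355,195), and the wood-coloured forme at (314,208) under the frame. In the scene view the bar runs from (212,220) to (283,184). Things that could be mistaken for the forme in the top view are the purple block (173,168), the turquoise block (190,235) and the yellow block (401,290). I choose the block on the bed.

Run:
```python
from h import *
bp={}
for n,roi in [('top',(260,180,370,215)),('scene',(195,170,300,235))]:
    c=load(n); f=c['frame'].astype(int); m=((f[...,0]>130)&(f[...,1]<60)&(f[...,2]<60)).astype(np.uint8)
    mm=np.zeros_like(m);x0,y0,x1,y1=roi;mm[y0:y1,x0:x1]=m[y0:y1,x0:x1]
    v,u=np.nonzero(mm); P=np.c_[u,v].astype(float); r=cv2.minAreaRect(P.astype(np.float32)); print(n,len(P),r)
    mu=P.mean(0); d=np.linalg.svd(P-mu,full_matrices=False)[2][0]; s=(P-mu)@d
    e=np.array([mu+d*(s.min()),mu+d*(s.max())]); e=e[np.argsort(e[:,0])]; bp[n]=e
    print(e, plane(c,e,0.2047), plane(c,mu[None],.2047), deproj(c,mu[None]))
# triangulate
for i,j in [(0,1),(1,0)]:
    a=bp['top'][i];b=bp['scene'][j]
    L=[]
    for n,p in(('top',a),('scene',b)):
        c=load(n);R=c['R'];t=c['t'];L.append((-R.T@t,(ray(c,p[None])@R)[0]))
    A=sum(np.eye(3)-np.outer(d,d)/(d@d) for o,d in L);B=sum((np.eye(3)-np.outer(d,d)/(d@d))@o for o,d in L)
    print('tri',np.linalg.solve(A,B))
s=load('scene')['frame'][170:340,130:370];t=load('top')['frame'][125:260,230:410]
cv2.imwrite('pics/sc.png',cv2.resize(s,None,fx=3.2,fy=3.2,interpolation=2)[:,:,::-1])
cv2.imwrite('pics/tc.png',cv2.resize(t,None,fx=4.2,fy=4.2,interpolation=2)[:,:,::-1])
```

```text
top 317 ((317.9146423339844, 198.23171997070312), (5.079850673675537, 72.66395568847656), 83.6598129272461)
[[281.84498383 202.68489635]
 [354.02089346 194.17725293]] [[ 0.49009533  0.04287853  0.2047    ]
 [ 0.51409343 -0.15862023  0.2047    ]] [[ 0.50220333 -0.05881395  0.2047    ]] [[ 0.50055934 -0.05809344  0.21303037]]
scene 0 ((0.0, 0.0), (0.0, 0.0), 0.0)<stdin>:7: RuntimeWarning: Mean of empty slice.
  ret = um.true_divide(
Traceback (most recent call last):
IndexError: index 0 is out of bounds for axis 0 with size 0
```

Run:
```python
from h import *
bp={}
for n,roi in [('top',(260,180,370,215)),('scene',(195,170,300,235))]:
    c=load(n); f=c['frame'].astype(int); m=((f[...,0]>90)&(f[...,1]<.33*f[...,0])&(f[...,2]<.33*f[...,0])&(abs(f[...,1]-f[...,2])<20)).astype(np.uint8)
    mm=np.zeros_like(m);x0,y0,x1,y1=roi;mm[y0:y1,x0:x1]=m[y0:y1,x0:x1]
    k,lab,st,_=cv2.connectedComponentsWithStats(mm);mm=lab==1+np.argmax(st[1:,4])
    v,u=np.nonzero(mm); P=np.c_[u,v].astype(float); 
    mu=P.mean(0); d=np.linalg.svd(P-mu,full_matrices=False)[2][0]; s=(P-mu)@d
    e=np.array([mu+d*(s.min()),mu+d*(s.max())]); e=e[np.argsort(e[:,0])]; bp[n]=e
    print(n,len(P),e, plane(c,e,0.2047), plane(c,mu[None],.2047), deproj(c,mu[None]))
for i,j in [(0,1),(1,0)]:
    a=bp['top'][i];b=bp['scene'][j]
    L=[]
    for n,p in(('top',a),('scene',b)):
        c=load(n);R=c['R'];t=c['t'];L.append((-R.T@t,(ray(c,p[None])@R)[0]))
    A=sum(np.eye(3)-np.outer(d,d)/(d@d) for o,d in L);B=sum((np.eye(3)-np.outer(d,d)/(d@d))@o for o,d in L)
    print('tri',np.linalg.solve(A,B))
s=load('scene')['frame'][170:340,130:370];t=load('top')['frame'][125:260,230:410]
cv2.imwrite('pics/sc.png',cv2.resize(s,None,fx=3.2,fy=3.2,interpolation=2)[:,:,::-1])
cv2.imwrite('pics/tc.png',cv2.resize(t,None,fx=4.2,fy=4.2,interpolation=2)[:,:,::-1])
```

```text
top 274 [[281.89236367 203.11398319]
 [353.05693552 194.46866913]] [[ 0.48888319  0.04274965  0.2047    ]
 [ 0.51326417 -0.15589621  0.2047    ]] [[ 0.50122828 -0.05785576  0.2047    ]] [[ 0.49925351 -0.05699442  0.21474496]]
scene 305 [[209.18318937 221.32717078]
 [279.52660681 181.94050413]] [[ 0.51305561 -0.15498777  0.2047    ]
 [ 0.4886832   0.04455221  0.2047    ]] [[ 0.50242656 -0.06761413  0.2047    ]] [[ 0.50712285 -0.07014859  0.20933111]]
tri [0.48913177 0.04335786 0.20542509]
tri [ 0.51332173 -0.15548663  0.20514428]
```

View pics/sc.png

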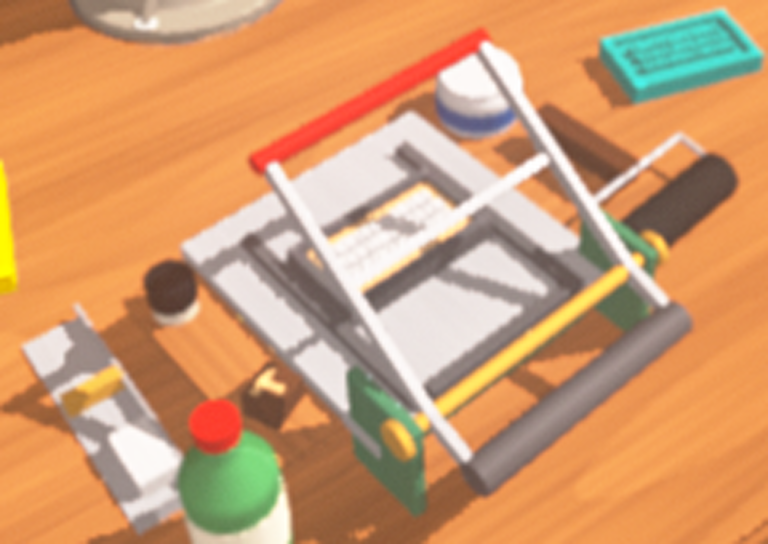

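View pics/tc.png

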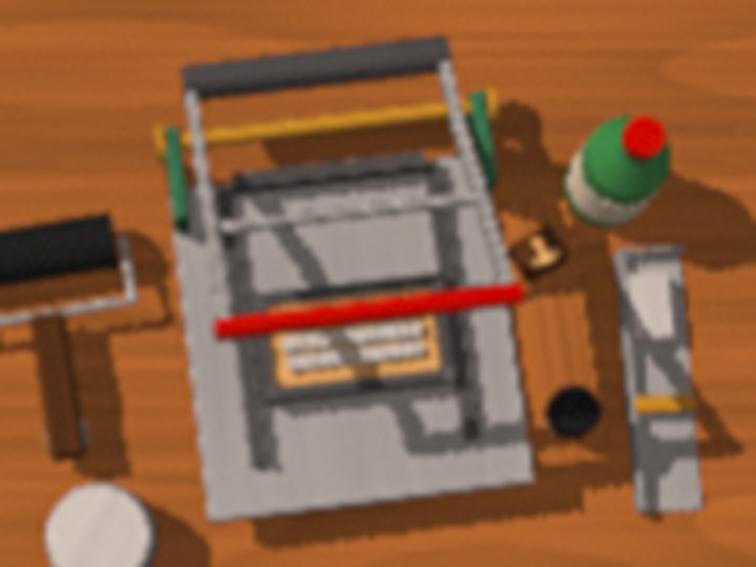

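```bash
cat >> h.py <<'E'
yaw=0.1213
X=np.array([np.cos(yaw),np.sin(yaw),0]);Y=np.array([-np.sin(yaw),np.cos(yaw),0])
O=np.array([.5012,-.0561,0])+.0488*X
def toP(p): d=np.atleast_2d(p)-O; return np.c_[d@X,d@Y,d[:,2]]*1000
def toW(p): p=np.atleast_2d(p)/1000; return O+p[:,:1]*X+p[:,1:2]*Y+p[:,2:]*[0,0,1]
E
python3 - <<'E'
from h import *
t=load('top'); P=lambda a:np.array(a)/4.2+[230,125]-.4
Ps=lambda a:np.array(a)/3.2+[130,170]-.35
s=load('scene')
print('O',O)
print('bed near', toP(plane(t,P([[212,520],[533,480]]),.05)).round(1), toP(plane(s,Ps([[183,245],[408,113]]),.05)).round(1))
print('guide near ends',toP(plane(t,P([[263,467],[472,437]]),.06)).round(1))
print('forme near',toP(plane(t,P([[268,405],[467,383]]),.073)).round(1))
print('forme far corner',toP(plane(s,Ps([[345,318],[490,228]]),.073)).round(1))
print('head bar',toP(plane(t,P([[330,178]]),.07)).round(1))
# draw check
im=t['frame'][125:260,230:410]; im=cv2.resize(im,None,fx=4.2,fy=4.2,interpolation=2)[:,:,::-1].copy()
pts=[[-160,120,50],[-160,-120,50],[90,-120,50],[115,103,90],[115,-103,90],[-48.8,103,204.7],[-48.8,-103,204.7],[80,-72,70],[80,72,70],[-125,72.5,60],[-125,-72.5,60]]
for u in proj(t,toW(np.array(pts,float))): cv2.circle(im,tuple(int(x) for x in (u-[230,125]+.4)*4.2),4,(255,0,255),1)
cv2.imwrite('pics/chk.png',im)
# tool directions
from scipy.spatial.transform import Rotation as Ro
q=bot.get_obs()['tool_rot']; R=Ro.from_quat([q[1],q[2],q[3],q[0]]).as_matrix(); print(R.round(3)); print(np.degrees(np.arctan2(R[1,0],R[0,0])))
E
```

```text
O [ 0.54964143 -0.05019507  0.        ]
bed near [[-159.6  117.8   50. ]
 [-159.4 -119.    50. ]] [[-157.3 -114.8   50. ]
 [-159.   117.8   50. ]]
guide near ends [[-126.8   76.5   60. ]
 [-123.7  -77.6   60. ]]
forme near [[-84.   67.7  73. ]
 [-85.6 -77.8  73. ]]
forme far corner [[  1.8 -75.1  73. ]
 [  6.8  62.4  73. ]]
head bar [[79.4  0.3 70. ]]
[[ 0.283 -0.959 -0.   ]
 [-0.959 -0.283  0.001]
 [-0.001  0.    -1.   ]]
-73.56938793600783
```

View pics/chk.png

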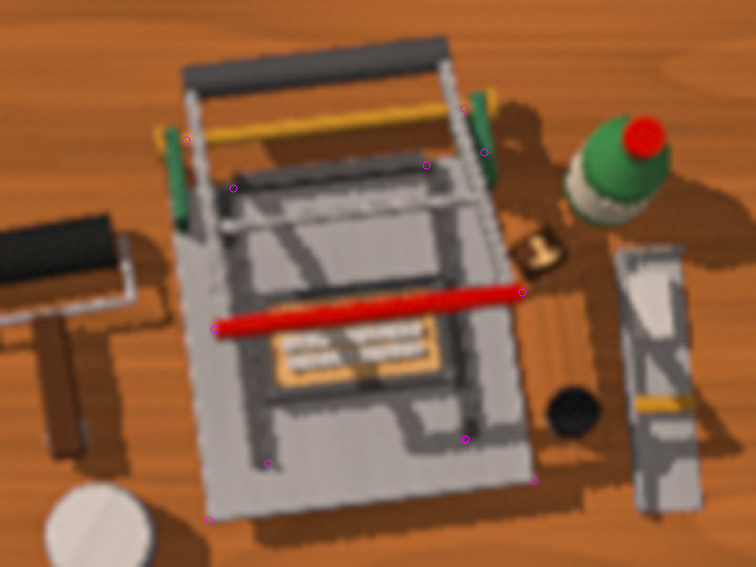

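The predicted press points land on the image (red bar, hinge ends, bed and guide corners, head bar), so the press sits at (0.550, -0.050) with yaw 0.121 rad. The crop shows the forme as a dark steel frame with wood and type on the bed. Its near face is at press x ≈ -85, so it has about 85 mm to travel. I'll first go to a spot on the robot side of the bar, above everything, with the fingers shut.

Call:
{"name": "step_arm", "arguments": {
  "targets": [
    [-12, -10, 0, 0.5, 1],
    [-36, -30, 0, 1, 1],
    [-60, -50, 0, 1.5, 1],
    [-87, -73, 0, 2, 1],
    [-115, -96, 0, 2.5, 1],
    [-143, -119, 0, 3, 1],
    [-171, -142, 0, 3.5, 1],
    [-199, -166, 0, 4, 1],
    [-227, -189, 0, 4.5, 1],
    [-255, -212, 0, 5, 1],
    [-283, -236, 0, 5.5, 1],
    [-311, -259, 0, 6, 1],
    [-339, -282, 0, 6.5, 1],
    [-367, -306, 0, 7, 1],
    [-395, -329, 0, 7.5, 1],
    [-423, -352, 0, 8, 1],
    [-447, -372, 0, 8.5, 1],
    [-467, -389, 0, 9, 1],
    [-477, -397, 0, 9.5, 1],
    [-480, -400, 0, 9.5, 1]
  ]
}}

```text
t: 1.82
eef_pos: [0.4395, -0.0712, 0.2533]
tool_rot: [-0.0, 0.75, -0.662, -0.0]
contact_force: [-0.1, -0.1, -0.1]
gripper_width: 0.002
```

```bash
cat >> h.py <<'E'
def st():
    from scipy.spatial.transform import Rotation as Ro
    o=bot.get_obs();q=o['tool_rot'];R=Ro.from_quat([q[1],q[2],q[3],q[0]]).as_matrix()
    print('t',round(o['t'],2),'press xyz',toP(o['eef_pos']).round(1),'yawerr',np.degrees(np.arctan2(R[1,0],R[0,0])-(yaw-np.pi/2)).round(2),'tilt',R[2].round(3),'F',(o['contact_force']).round(1),'w',round(o['gripper_width'],3),'q',o['q'].round(2))
E
python3 -c "
from h import *
st()"
```

```text
t 1.82 press xyz [[-111.9   -7.6  253.3]] yawerr 0.21 tilt [-0.001 -0.    -1.   ] F [-0.1 -0.1 -0.1] w 0.002 q [ 0.39  0.12 -0.39  2.06  0.05  0.97 -1.48]
```

Call:
{"name": "step_arm", "arguments": {
  "targets": [
    [-4, 0, 10, 0.2, 1],
    [-8, 0, 25, 0.2, 1],
    [-8, 0, 38, 0.2, 1],
    [-8, 0, 48, 0.2, 1],
    [-8, -5, 51, 0.2, 1],
    [-8, -12, 51, 0.2, 1],
    [-8, -18, 51, 0.2, 1],
    [-8, -22, 51, 0.2, 1],
    [-8, -22, 51, 0.2, 1]
  ]
}}

```text
t: 2.57
eef_pos: [0.4615, -0.0632, 0.203]
tool_rot: [-0.001, 0.747, -0.664, 0.001]
contact_force: [-1.3, 0.7, 0.6]
gripper_width: 0.003
```

Run:
```python
from h import *
st()
c=grab('scene'); cv2.imwrite('pics/s1.png',cv2.resize(c['frame'][100:340,130:370],None,fx=2.4,fy=2.4,interpolation=2)[:,:,::-1])
```

```text
t 2.57 press xyz [[-89.1  -2.2 203. ]] yawerr -0.21 tilt [ 0.    -0.002 -1.   ] F [-1.3  0.7  0.6] w 0.003 q [ 0.35  0.22 -0.39  2.07  0.11  0.87 -1.56]
```

View pics/s1.png

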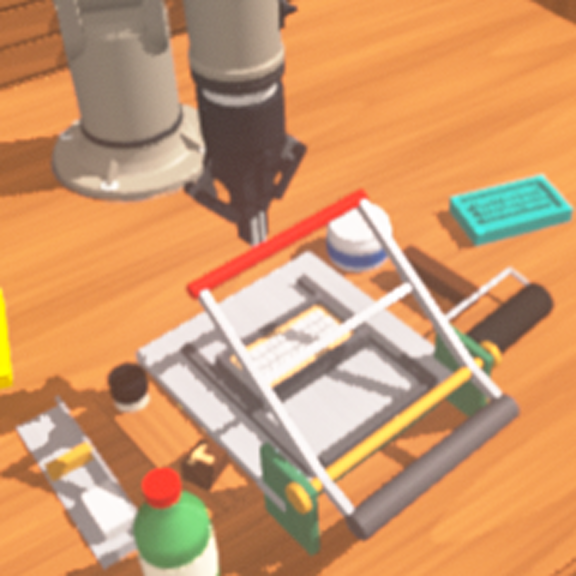

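The fingertips (crop (258,235)) stand at the middle of the bar on its robot side. Now the push along the arc.

Call:
{"name": "step_arm", "arguments": {
  "targets": [
    [-1, -7, 0, 0, 1],
    [-2, -13, 0, 0, 1],
    [-2, -18, 0, 0, 1],
    [-2, -22, -1, 0, 1],
    [-2, -25, -4, 0, 1],
    [-2, -28, -8, 0, 1],
    [-2, -32, -13, 0, 1],
    [-2, -36, -17, 0, 1],
    [-2, -40, -21, 0, 1],
    [-2, -44, -25, 0, 1],
    [-2, -48, -29, 0, 1],
    [-2, -52, -33, 0, 1],
    [-2, -56, -37, 0, 1],
    [-2, -61, -41, 0, 1],
    [-2, -66, -45, 0, 1],
    [-2, -70, -48, 0, 1],
    [-2, -75, -51, 0, 1],
    [-2, -80, -54, 0, 1],
    [-2, -85, -57, 0, 1],
    [-2, -85, -57, 0, 1]
  ]
}}

```text
t: 4.28
eef_pos: [0.5456, -0.0513, 0.2601]
tool_rot: [-0.001, 0.747, -0.664, 0.001]
contact_force: [0.2, 0.5, 0.4]
gripper_width: -0.001
```

Run:
```python
from h import *
st()
c=grab('scene'); cv2.imwrite('pics/s2.png',cv2.resize(c['frame'][100:340,130:370],None,fx=2.4,fy=2.4,interpolation=2)[:,:,::-1])
```

```text
t 4.28 press xyz [[ -4.2  -0.6 260.1]] yawerr -0.21 tilt [ 0.    -0.002 -1.   ] F [0.2 0.5 0.4] w -0.001 q [ 0.3   0.29 -0.39  1.83  0.13  1.04 -1.59]
```

View pics/s2.png

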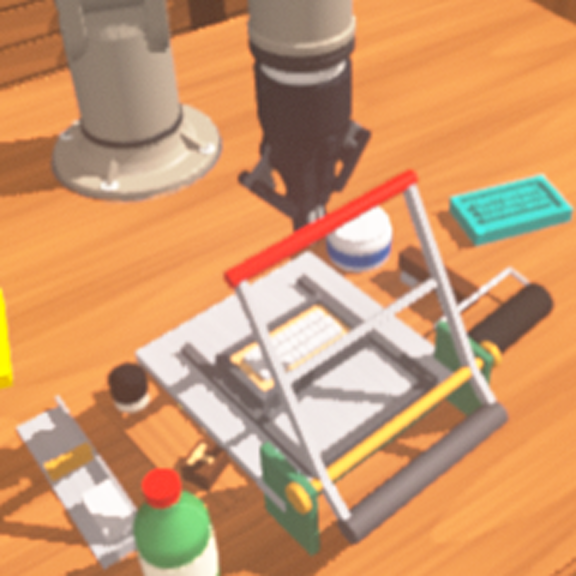

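The bar is up at about 60° elevation, with the fingers still behind it at crop (315,215). I continue past balance.

Call:
{"name": "step_arm", "arguments": {
  "targets": [
    [0, -4, -2, 0, 1],
    [0, -8, -4, 0, 1],
    [0, -12, -7, 0, 1],
    [0, -16, -9, 0, 1],
    [0, -20, -10, 0, 1],
    [0, -24, -12, 0, 1],
    [0, -28, -14, 0, 1],
    [0, -32, -15, 0, 1],
    [0, -36, -16, 0, 1],
    [0, -40, -18, 0, 1],
    [0, -45, -19, 0, 1],
    [0, -50, -21, 0, 1],
    [0, -55, -22, 0, 1],
    [0, -60, -23, 0, 1],
    [0, -65, -24, 0, 1],
    [0, -70, -25, 0, 1],
    [0, -75, -26, 0, 1],
    [0, -79, -26, 0, 1],
    [0, -80, -26, 0, 1],
    [0, -80, -26, 0, 1]
  ]
}}

```text
t: 6.0
eef_pos: [0.6235, -0.0419, 0.2851]
tool_rot: [0.0, 0.747, -0.664, -0.0]
contact_force: [-0.5, 0.7, -0.1]
gripper_width: 0.001
```

Run:
```python
from h import *
st()
c=grab('scene'); cv2.imwrite('pics/s3.png',cv2.resize(c['frame'][100:340,130:370],None,fx=2.4,fy=2.4,interpolation=2)[:,:,::-1])
```

```text
t 6.0 press xyz [[ 74.4  -0.7 285.1]] yawerr -0.21 tilt [-0.  0. -1.] F [-0.5  0.7 -0.1] w 0.001 q [ 0.25  0.4  -0.38  1.62  0.16  1.15 -1.62]
```

View pics/s3.png

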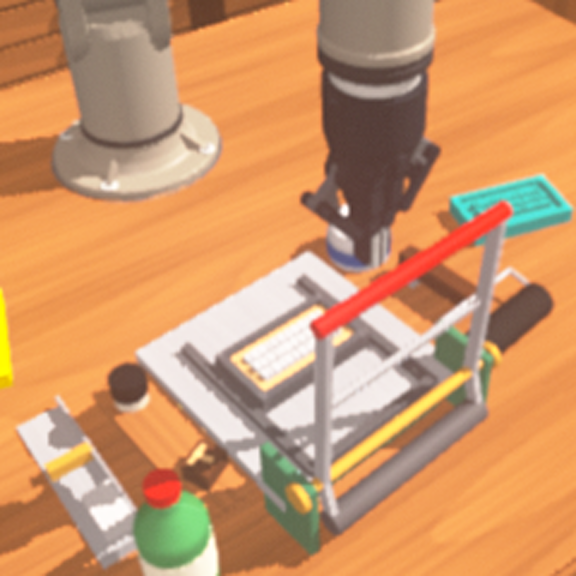

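The frame is near vertical and its bar (410,270) has left the fingers (375,240). I draw back while it falls to its stop.

Call:
{"name": "step_arm", "arguments": {
  "targets": [
    [0, 3, 0, 0, 1],
    [0, 10, 0, 0, 1],
    [0, 20, 0, 0, 1],
    [0, 32, 0, 0, 1],
    [0, 44, 0, 0, 1],
    [0, 56, 0, 0, 1],
    [0, 68, 0, 0, 1],
    [0, 80, 0, 0, 1],
    [0, 92, 0, 0, 1],
    [0, 104, 0, 0, 1],
    [0, 116, 0, 0, 1],
    [0, 128, 0, 0, 1],
    [0, 140, 0, 0, 1],
    [0, 152, 0, 0, 1],
    [0, 164, 0, 0, 1],
    [0, 174, 0, 0, 1],
    [0, 182, 0, 0, 1],
    [0, 186, 0, 0, 1],
    [0, 187, 0, 0, 1],
    [0, 187, 0, 0, 1]
  ]
}}

```text
t: 7.72
eef_pos: [0.4377, -0.0639, 0.2854]
tool_rot: [-0.0, 0.747, -0.664, 0.0]
contact_force: [-0.3, -0.6, 0.5]
gripper_width: 0.004
```

Run:
```python
from h import *
st()
c=grab('scene'); cv2.imwrite('pics/s4.png',cv2.resize(c['frame'][100:340,130:370],None,fx=2.4,fy=2.4,interpolation=2)[:,:,::-1])
t=grab('top'); cv2.imwrite('pics/t4.png',cv2.resize(t['frame'][125:260,230:410],None,fx=4,fy=4,interpolation=2)[:,:,::-1])
w=grab('wrist'); save('pics/w4.png',w)
```

```text
t 7.72 press xyz [[-1.128e+02 -1.000e-01  2.854e+02]] yawerr -0.22 tilt [ 0.    -0.001 -1.   ] F [-0.3 -0.6  0.5] w 0.004 q [ 0.38  0.08 -0.39  2.02  0.03  1.05 -1.48]
```

View pics/s4.png

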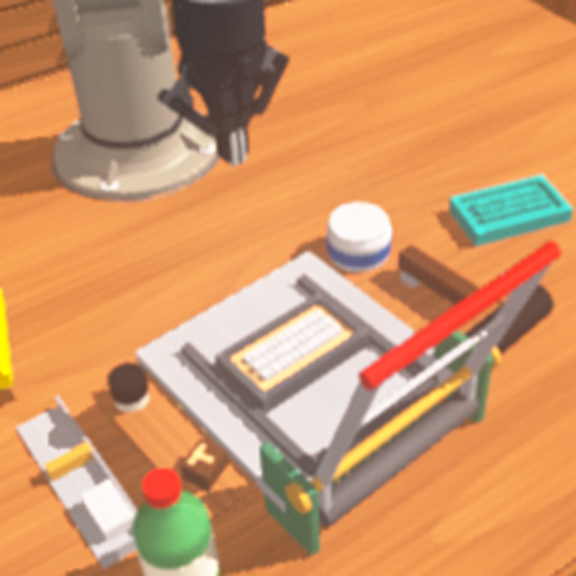

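View pics/t4.png

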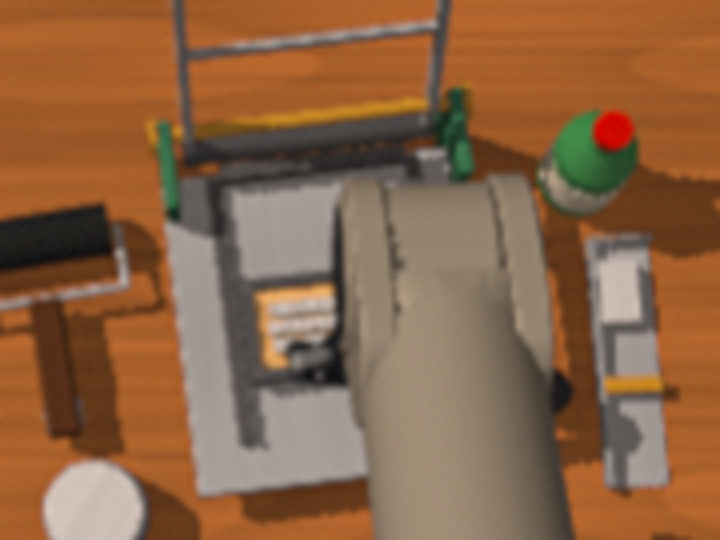

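View pics/w4.png

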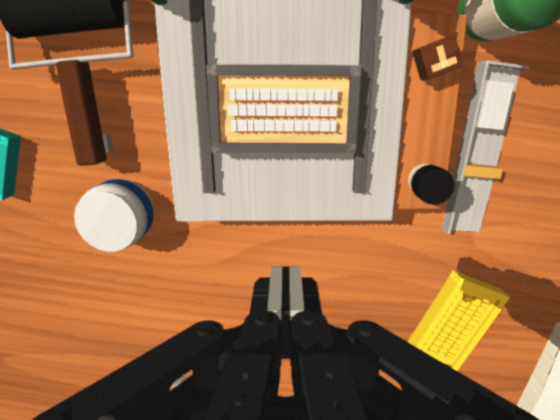

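The frame now leans away on its stop. The forme shows clearly in the wrist view, at (288,110).

Run:
```python
from h import *
w=load('wrist');s=load('scene');t=load('top')
cv2.imwrite('pics/w4c.png',cv2.resize(w['frame'][40:240,150:430],None,fx=2.85,fy=2.85,interpolation=2)[:,:,::-1])
print(toP(plane(w,[[212,67],[364,68],[360,148],[214,145]],.073)).round(1))
print('bed near',toP(plane(w,[[176,220],[393,220]],.05)).round(1))
print('guides',toP(plane(w,[[214,192],[356,192]],.06)).round(1))
Ps=lambda a:np.array(a)/2.4+[130,100]-.3
print('scene forme',toP(plane(s,Ps([[370,335],[266,387],[219,357],[320,302]]),.073)).round(1))
print('bar',toP(plane(s,Ps([[368,380],[556,250]]),.28)).round(1))
```

```text
[[ -3.9  66.   73. ]
 [ -5.1 -71.5  73. ]
 [-77.7 -72.   73. ]
 [-74.4  68.5  73. ]]
bed near [[-159.5  121.3   50. ]
 [-160.2 -118.9   50. ]]
guides [[-124.9   74.5   60. ]
 [-125.3  -73.5   60. ]]
scene forme [[  4.6  68.2  73. ]
 [-12.5 -54.9  73. ]
 [-75.2 -65.8  73. ]
 [-67.   61.4  73. ]]
bar [[176.2 -97.3 280. ]
 [177.7 107.3 280. ]]
```

View pics/w4c.png

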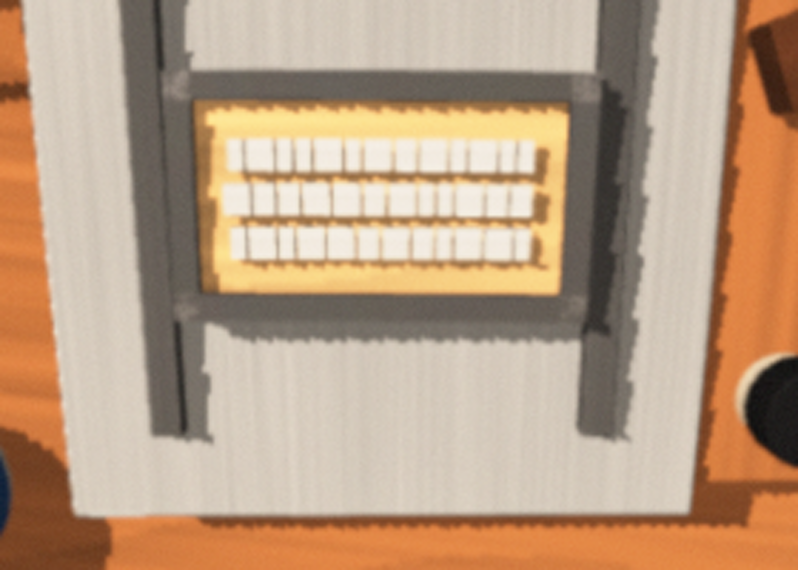

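Call:
{"name": "step_arm", "arguments": {
  "targets": [
    [0, 0, 8, -0.2, 1],
    [0, 0, 24, -0.2, 1],
    [0, 0, 42, -0.2, 1],
    [0, 0, 62, -0.2, 1],
    [0, 0, 82, -0.2, 1],
    [0, 0, 102, -0.2, 1],
    [0, 0, 122, -0.2, 1],
    [0, 0, 142, -0.2, 1],
    [0, 0, 160, -0.2, 1],
    [0, 0, 174, -0.2, 1],
    [0, 0, 186, -0.2, 1],
    [0, 0, 194, -0.2, 1],
    [0, 0, 200, -0.2, 1],
    [0, 0, 204, -0.2, 1],
    [0, 0, 206, -0.2, 1],
    [0, 0, 206, -0.2, 1]
  ]
}}

```text
t: 9.2
eef_pos: [0.4377, -0.0639, 0.0792]
tool_rot: [-0.0, 0.749, -0.663, 0.0]
contact_force: [0.3, -0.1, 0.1]
gripper_width: 0.002
```

Run:
```python
from h import *
st()
w=grab('wrist'); save('pics/w5.png',w)
c=grab('scene'); cv2.imwrite('pics/s5.png',cv2.resize(c['frame'][100:340,130:370],None,fx=2.4,fy=2.4,interpolation=2)[:,:,::-1])
```

```text
t 9.2 press xyz [[-112.8   -0.    79.2]] yawerr -0.01 tilt [-0. -0. -1.] F [ 0.3 -0.1  0.1] w 0.002 q [ 0.29  0.39 -0.34  2.22  0.24  0.56 -1.67]
```

View pics/w5.png

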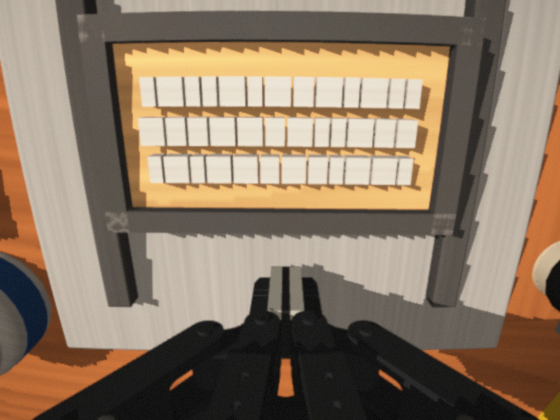

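View pics/s5.png

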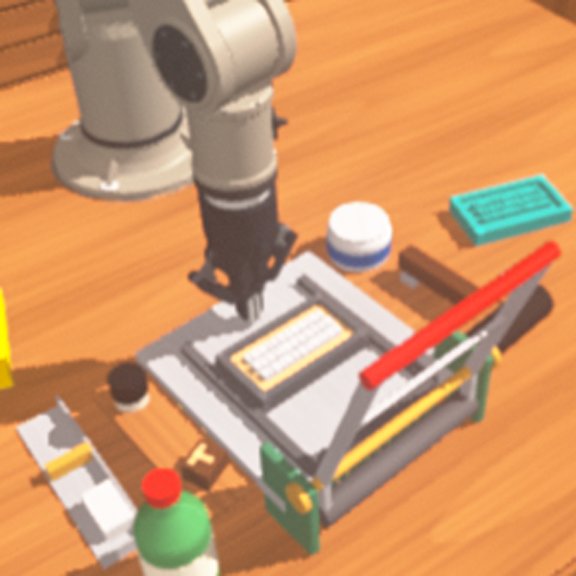

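The fingers are low behind the middle of the forme's near face (wrist view (287,265)), between the guides. The forme is square. Now I push slowly.

Call:
{"name": "step_arm", "arguments": {
  "targets": [
    [0, -4, 0, 0, 1],
    [0, -8, 0, 0, 1],
    [0, -12, 0, 0, 1],
    [0, -15, 0, 0, 1],
    [0, -18, 0, 0, 1],
    [0, -21, 0, 0, 1],
    [0, -24, 0, 0, 1],
    [0, -28, 0, 0, 1],
    [0, -32, 0, 0, 1],
    [0, -36, 0, 0, 1],
    [0, -40, 0, 0, 1],
    [0, -44, 0, 0, 1],
    [0, -48, 0, 0, 1],
    [0, -52, 0, 0, 1],
    [0, -56, 0, 0, 1],
    [0, -60, 0, 0, 1],
    [0, -64, 0, 0, 1],
    [0, -68, 0, 0, 1],
    [0, -72, 0, 0, 1],
    [0, -74, 0, 0, 1]
  ]
}}

```text
t: 10.97
eef_pos: [0.5097, -0.0552, 0.0787]
tool_rot: [0.001, 0.749, -0.663, -0.001]
contact_force: [-3.5, -1.0, 1.5]
gripper_width: 0.003
```

Run:
```python
from h import *
st()
w=grab('wrist'); save('pics/w6.png',w)
```

```text
t 10.97 press xyz [[-40.3  -0.1  78.7]] yawerr -0.03 tilt [ 0.     0.004 -1.   ] F [-3.5 -1.   1.5] w 0.003 q [ 0.25  0.48 -0.32  2.06  0.25  0.64 -1.69]
```

View pics/w6.png

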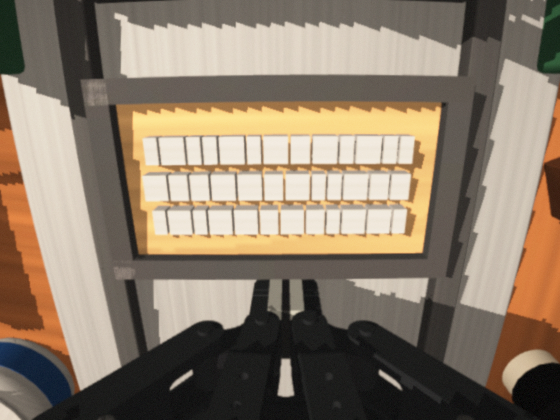

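The forme moves squarely with the fingers, at about 3.6 N. The gap to the head bar is the bright strip at rows 5 to 78.

Call:
{"name": "step_arm", "arguments": {
  "targets": [
    [0, -3, 0, 0, 1],
    [0, -6, 0, 0, 1],
    [0, -9, 0, 0, 1],
    [0, -12, 0, 0, 1],
    [0, -15, 0, 0, 1],
    [0, -17, 0, 0, 1],
    [0, -19, 0, 0, 1],
    [0, -21, 0, 0, 1],
    [0, -22, 0, 0, 1],
    [0, -23, 0, 0, 1],
    [0, -23, 0, 0, 1]
  ]
}}

```text
t: 11.93
eef_pos: [0.5341, -0.0522, 0.0793]
tool_rot: [-0.0, 0.749, -0.663, 0.0]
contact_force: [-2.6, -0.2, -1.9]
gripper_width: -0.001
```

Run:
```python
from h import *
st()
w=grab('wrist'); save('pics/w7.png',w)
```

```text
t 11.93 press xyz [[-15.6  -0.1  79.3]] yawerr -0.02 tilt [ 0. -0. -1.] F [-2.6 -0.2 -1.9] w -0.001 q [ 0.24  0.51 -0.32  2.    0.25  0.67 -1.69]
```

View pics/w7.png

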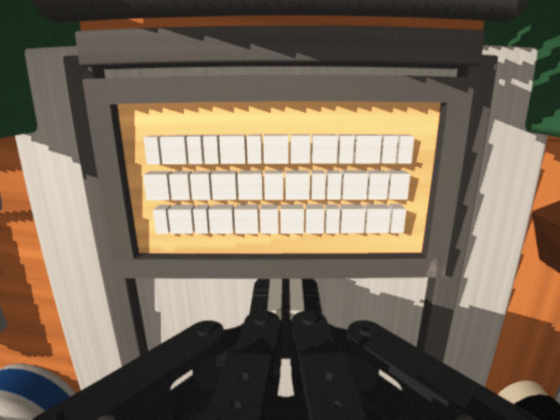

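A thin strip of bed (rows 66 to 77) remains before the head bar, about 5 mm. I go on in small steps and watch the force.

Call:
{"name": "step_arm", "arguments": {
  "targets": [
    [0, -1, 0, 0, 1],
    [0, -2, 0, 0, 1],
    [0, -3, 0, 0, 1],
    [0, -4, 0, 0, 1],
    [0, -4, 0, 0, 1]
  ]
}}

```text
t: 12.4
eef_pos: [0.5382, -0.0517, 0.0793]
tool_rot: [-0.0, 0.749, -0.663, 0.0]
contact_force: [-3.2, -0.9, -0.2]
gripper_width: -0.0
```

Call:
{"name": "step_arm", "arguments": {
  "targets": [
    [0, -1, 0, 0, 1],
    [0, -1, 0, 0, 1]
  ]
}}

```text
t: 12.57
eef_pos: [0.5383, -0.0517, 0.0793]
tool_rot: [0.001, 0.749, -0.663, -0.0]
contact_force: [-6.5, -0.2, 3.1]
gripper_width: -0.0
```

Call:
{"name": "step_arm", "arguments": {
  "targets": [
    [0, -1, 0, 0, 1],
    [0, -1, 0, 0, 1]
  ]
}}

```text
t: 12.73
eef_pos: [0.5384, -0.0517, 0.0792]
tool_rot: [0.001, 0.749, -0.663, -0.001]
contact_force: [-9.1, -0.8, 6.6]
gripper_width: -0.001
```

Run:
```python
from h import *
st()
w=grab('wrist'); save('pics/w8.png',w)
```

```text
t 12.73 press xyz [[-11.4  -0.1  79.2]] yawerr -0.03 tilt [ 0.     0.003 -1.   ] F [-9.1 -0.8  6.6] w -0.001 q [ 0.23  0.51 -0.32  1.99  0.25  0.68 -1.69]
```

View pics/w8.png

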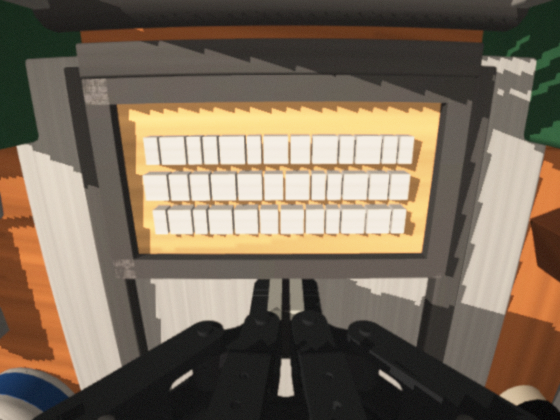

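The TCP stalls at x = -11.4 (predicted -11) while the force climbs, and the gap is gone. One slightly firmer nudge to seat it, then off and up.

Call:
{"name": "step_arm", "arguments": {
  "targets": [
    [0, -1, 0, 0, 1],
    [0, -2, 0, 0, 1],
    [0, -2, 0, 0, 1]
  ]
}}

```text
t: 13.03
eef_pos: [0.5385, -0.0516, 0.0789]
tool_rot: [0.003, 0.748, -0.663, -0.002]
contact_force: [-14.0, -0.8, 9.2]
gripper_width: -0.001
```

Call:
{"name": "step_arm", "arguments": {
  "targets": [
    [0, 2, 0, 0, 1],
    [0, 5, 0, 0, 1],
    [0, 10, 0, 0, 1],
    [0, 18, 0, 0, 1],
    [0, 28, 0, 0, 1],
    [0, 38, 0, 0, 1],
    [0, 50, -8, 0, 1],
    [0, 60, -20, 0, 1],
    [0, 70, -40, 0, 1],
    [0, 78, -60, 0, 1],
    [0, 86, -80, 0, 1],
    [0, 94, -100, 0, 1],
    [0, 100, -120, 0, 1],
    [0, 104, -140, 0, 1],
    [0, 106, -160, 0, 1],
    [0, 106, -176, 0, 1],
    [0, 106, -184, 0, 1],
    [0, 106, -184, 0, 1]
  ]
}}

```text
t: 14.53
eef_pos: [0.4371, -0.0642, 0.2648]
tool_rot: [-0.001, 0.748, -0.663, 0.002]
contact_force: [-0.1, 0.9, 0.8]
gripper_width: 0.002
```

Run:
```python
from h import *
st()
w=grab('wrist'); cv2.imwrite('pics/w9.png',cv2.resize(w['frame'][0:240,130:450],None,fx=2.5,fy=2.5,interpolation=2)[:,:,::-1])
c=grab('scene'); cv2.imwrite('pics/s9.png',cv2.resize(c['frame'][100:340,130:370],None,fx=2.4,fy=2.4,interpolation=2)[:,:,::-1])
```

```text
t 14.53 press xyz [[-113.4   -0.3  264.8]] yawerr -0.04 tilt [ 0.001 -0.003 -1.   ] F [-0.1  0.9  0.8] w 0.002 q [ 0.38  0.1  -0.4   2.05  0.05  1.   -1.49]
```

View pics/w9.png

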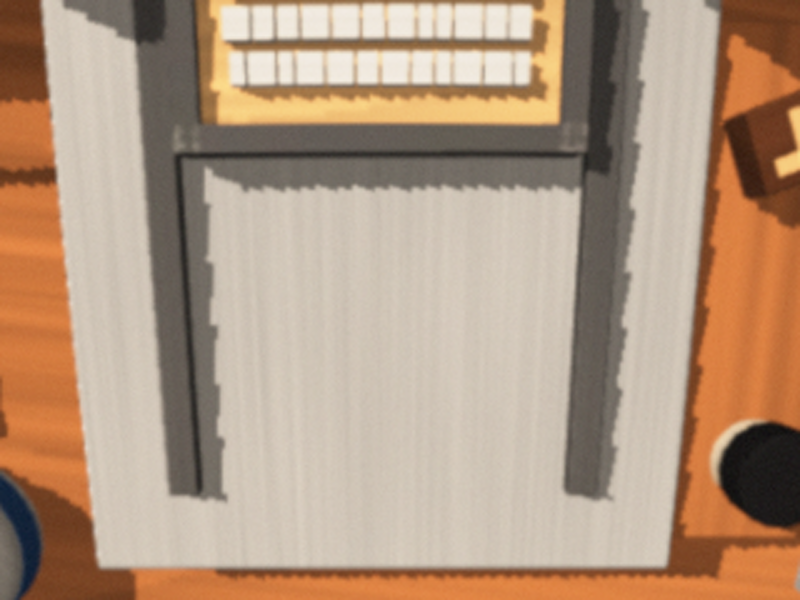

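View pics/s9.png

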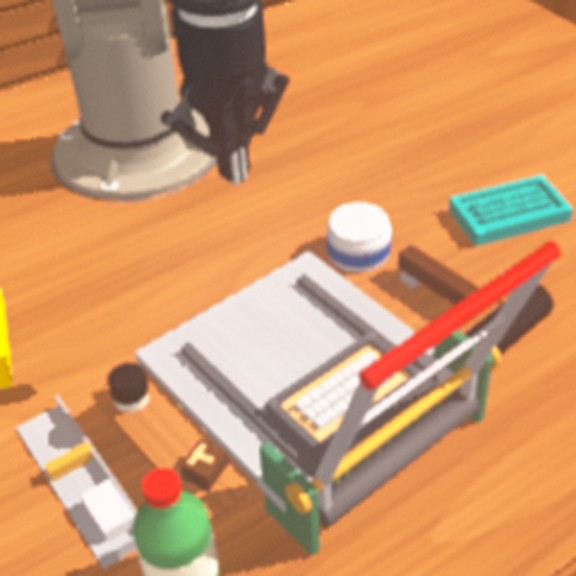

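Run:
```python
from h import *
w=load('wrist')
print(toP(plane(w,[[202,60.8],[362.8,60.8]],.073)).round(1))
print('bed near',toP(plane(w,[[169.5,227],[396.5,227]],.05)).round(1))
s0=np.load('scene.npz')['frame']
bot.hand_in(); st()
```

```text
[[ -1.   70.   73. ]
 [ -1.1 -66.1  73. ]]
bed near [[-160.4  121.2   50. ]
 [-160.6 -117.3   50. ]]
the job is handed in; nothing more can be done
the job is handed in; nothing more can be done
```

The sheet frame is raised and resting on its stop, and the forme is home against the head bar. I handed the job in at about 14.6 s.

- **Frame:** I pushed the red bar along its arc with shut fingers until it passed balance. It then went to its stop by itself. After I drew back, the bar measured x ≈ 176–178 mm, taking its stop height of 280 mm; the stop position is 176 mm. It looked unchanged in the last picture.
- **Forme:** I pushed the middle of its near side about 80 mm, mostly at around 4 N. It then stalled against the head bar, and I gave it one seating nudge of about 14 N level (17 N with the upward part). The near edge afterwards measured x = -1.0 and -1.1 mm at its two ends (home is 0, calibration about 2 mm). So it is square, and no gap showed at the head bar.
- **Other things:** In the last scene view, nothing else in the part shown around the press had visibly moved. I judged this by eye and did not measure it; the purple block and the type cases were outside that picture.
- **Arm:** At the last reading it was clear of everything, with the TCP about 265 mm above the table.

No check failed. The only disagreement was in forme corners I picked by hand in the scene view, which were up to about 17 mm off. I relied on the wrist view and the contact stall instead.

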